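# Fetch the spare sieve disc from under the flap and show it over the sugar jar

### The arm

A 6-joint arm with a two-finger parallel gripper is mounted at the origin on the work surface. World frame = base frame: x ahead of the robot, y to its left, z up, the work surface at z = 0. Lengths are in m, angles in rad, forces in N, time in s.
With the tool pointing down it reaches from about 0.325 to 0.775 m from the base axis. Payload 5.5 kg.
Tool frame: the origin (TCP) lies midway between the tips of the shut fingers; the grasp point (between the pads) lies 19 mm behind it; z points along the fingers, y is the line along which they close (so a half turn about z gives the same grasp; the last joint's range is limited). The gripper opens to 85 mm and grips with 20 to 120 N. Pads are 22 mm wide; open, the fingers measure 114 mm over their backs; the gripper's body (76 mm by 85 mm) begins 54 mm behind the grasp point. The pads swing forward as they close: fully open they stand 13 mm farther back than shut.
Start: joints at [1.254, 0.091, 1.231, -0, 1.82, -0.057], TCP at [0.154, 0.58, 0.231] pointing down, gripper open.
Joint ranges: [-2.87, 2.87], [-0.86, 2.18], [0.17, 2.46], [-1.51, 4.65], [0.06, 2.69], [-2.65, 2.65]. Speed limits (rad/s): [2.57, 2.57, 3.01, 3.14, 3.14, 3.14].

### API

Orientations are given as a rotation vector (axis times angle).
In Python, from station import * gives the robot as it stands.
- The arm moves only by the tool carry_out, never from a script. Its argument "motion" is one flat list of numbers, 7 for each row, row after row: the finger opening in m, from 0 to 0.0854, then the shift along the tool's x, y, z in m, then the turn, a rotation vector about the tool's x, y, z in degrees. A call has exactly 5 rows; each row is the pose to reach, as a shift and turn from the pose commanded when the call began, along the tool's axes at that moment; what a row does not reach only later rows make up. A row lasts 1/12 s, in which the tool goes at most 41.7 mm and 7.16 degrees, less where a joint would pass 70% of its speed; a pose out of reach is approached as far as the arm can. A call with a gripper value outside its range is refused whole. The fingers move at their own pace and stop on an object; "squeeze" is the grip in N (left out, the last holds). Time passes only in rows, so rows that repeat a pose let the fingers close, or fill a call up. It gives the time, the measured TCP pose, the force, the opening and the grip force at its end, in the units of the state.
- sense(): the state, without advancing time (a new reading comes with each control period).
- read_camera(name): name is "scene" or "top" or "wrist"; returns a dict with "pixels" (420x560x3 uint8, red, green, blue), "camera_matrix" (3x3 intrinsics, pixels), "world_from_camera" (4x4, takes a point from camera to world coordinates); the wrist camera has in their place "tool_from_camera" (4x4, takes a point from camera to tool coordinates, whose origin is the TCP and whose axes are the flange's). Camera axes: x right, y up, looking along -z (the intrinsics and any distortion apply to the point x, -y, -z); pixel columns grow to the right and rows downward; lengths in m; the calibration is good to about 2 mm. A picture is of the moment at which its call begins: read the wrist's pose just before it. There is no depth.
- hand_in(): hands the job in; it is judged then, once.
The state is a dict: "time_s": time; "joint_pos": joint angles; "qd": joint speeds; "joint_efforts": joint torques, N m; "position": TCP position; "eef_rot": TCP orientation; "contact_force": force on the tool from outside, world axes, zero at the start; "wrist_torque": the same for the moment, N m; "opening": finger opening in m; "finger_force": force on a finger pad.
Only numpy, scipy, OpenCV 4.12 (cv2) and the standard library are available. Lean on these libraries where they do the work, as an engineer would, in place of code of your own. Each camera call takes 0.05 s, during which the arm holds its last target. There are 200 camera calls.

### The job

The arched metal trivet has been left standing on the wooden flap of the storage box: hang it astride the bar of the rail and let go of it there, then lift the flap by its knob until it stands open upright by itself. Take out the spare sieve disc lying hidden in the box by its wooden tab, and present it level and centred over the mouth of the empty glass sugar jar, a few centimetres above the rim and never touching the jar, and finish there still holding it, motionless. Leave the trivet on the bar and the flap open, and do not disturb the jar, the gourd, the coasters or the spoon.

Things in the scene. Friction and masses are not known exactly. Their poses are not given: they have to be found in the camera images.
- arch: Arched trivet, a bent aluminium strip (upside-down U, 0.11 kg) standing on the flap behind the knob. 85 high, 54 wide over the legs' outer faces (its x), 45 deep (its y), 4 thick; legs flat up to 58, then a half-round arch; inside 46 wide, 81 high. Origin: midway between the feet, underside. Grip it from above across the legs. Hung, its y lies along the bar, its origin 75 below the bar's axis.
- rail: Fixed steel rail: a horizontal round bar, 12 in diameter, 180 long along the body's y, its axis 160 above the table, on two posts (16 in diameter, with round feet of 70) at its ends. Origin: on the table under the middle of the bar.
- rail_mid (a point): Middle of the rail's bar, on its axis; y along the bar, z up.
- box: Fixed grey storage box, open on top under the flap: 170 (its x) by 180 (its y) by 65 high, walls and floor 6 thick. Origin: centre of its underside; its x points from the knob side to the hinge side, away from the robot.
- flap (a joint): Opening angle of the flap in rad: 0 shut, 1.57 upright, 1.9 its stop. Stiff hinge (about 0.3 Nm friction): it stays where it is left.
- flap_hinge (a point): Middle of the flap's hinge line, along the box's y at the far (+x) rim, 65.5 above the table. The flap is a wooden board 8 thick covering the whole box, reaching 170 from the hinge towards the robot. It turns with the flap: at joint 0 its axes are the box's.
- flap_handle (a point): Grip point of the flap's steel knob: a disc of 28 diameter, 16 thick, on a thinner stem; its top is 43 above the flap. The point lies in the disc, 35 above the flap's upper face; flap shut, it is 140 from the hinge towards the robot (30 from the flap's front edge), mid-width, 43 higher than the hinge.
- disc: Spare sieve disc hidden under the flap, lying on the box's inner floor (6 above the table) near its middle: a round perforated steel plate, 66 diameter, 5 thick, with an upright wooden tab in its centre, 30 long (its x), 12 thick (its y), tab top 41 above the plate's underside; 0.08 kg. Origin: centre of the plate's underside; z up along the tab.
- jar: Empty glass sugar jar with a thin steel band at the rim, loose: 80 in diameter, 110 high, walls 4. Origin: centre of its underside. Jar, gourd and coasters stand in a row in any order.
- jar_rim (a point): Centre of the jar's open mouth, level with its rim, 110 above the table.
- gourd: Black ceramic gourd, a waisted bulb with a narrow neck, 90 in diameter, 152 high, loose. Origin: centre of its underside. To be left alone.
- coasters: Stack of five round cork coasters, 96 in diameter, 40 high, moving as one piece. Origin: centre of its underside. To be left alone.
- spoon: Stainless spoon, 160 long along its x, lying on the table between the row and the robot. Origin: middle of its length, on the table. To be left alone.
Things that resemble listed ones, but are neither listed nor needed, are in the scene too. Of the things shaped like the box, the grey one is meant. Leave any yellow look-alike of the jar alone.

How it is judged:
On the way, in this order (a step that is already met when the one before it is completed fails the run):
1. the trivet hangs astride the bar, let go (x of arch in the frame of rail_mid between -0.03 and 0.03 m and y of arch in the frame of rail_mid between -0.075 and 0.075 m and z of arch in the frame of rail_mid between -0.088 and -0.062 m and angle between the y axis of arch and the y axis of rail_mid, either way round below 0.35 rad and angle between arch's own z axis and vertical below 0.35 rad and contact force between arch and rail above 0.3 N and contact force between arch and the arm below 0.05 N and linear speed of arch below 0.03 m/s), for 0.3 s.
2. the flap stands open (value of joint flap above 1.2 rad), for 0.2 s.
3. the disc is lifted clear of the box by the fingers (height (world z) of disc above 0.08 m and contact force between disc and the fingers above 0.5 N), for 0.2 s.
At the end, for the whole second after the job is handed in: Trivet astride the bar between the posts, let go, tilt and skew below 0.35 rad; flap open past 1.2 rad; fingers hold the disc still, level within 0.2 rad, its underside 8 to 100 mm above the jar rim, centred within 20 mm, not touching the jar (all of step 1 and value of joint flap above 1.2 rad and contact force between disc and the fingers above 0.5 N and z of disc in the frame of jar_rim between 0.008 and 0.1 m and horizontal distance between disc and jar_rim below 0.02 m and angle between disc's own z axis and vertical below 0.2 rad and linear speed of disc below 0.02 m/s and contact force between disc and jar below 0.05 N and angle between jar's own z axis and vertical below 0.1 rad); the arm keeps its last pose, push and grip.
It fails at once if the jar is shifted more than 20 mm (distance of jar from where it was at the start of the episode above 0.02 m).
It fails at once if the gourd is shifted more than 20 mm (distance of gourd from where it was at the start of the episode above 0.02 m).
It fails at once if the coasters is shifted more than 20 mm (distance of coasters from where it was at the start of the episode above 0.02 m).
It fails at once if the spoon is shifted more than 30 mm (distance of spoon from where it was at the start of the episode above 0.03 m).
It fails at once if the disc touches the jar (contact force between disc and jar above 0.3 N).
It also fails if it takes over 72 s, if anything falls off the work surface, if the arm or the gripper's body presses on something with over 40 N, if the wrist force passes 120 N, or if a joint passes its speed limit or range.

## Working session

There is one attempt and no reset: what is moved stays moved. The work goes in short steps, Python scripts to look and compute and a tool call to move; the robot and the scene stay as the last step left them, time stands still between calls to the robot, and variables do not carry over. Pictures are saved under pics/ and viewed, at most 10 in all, crops included, and the job is handed in when it is done.

Besides the shell and the picture viewer there is one more tool, called by a JSON object that holds its "method" and its "body", one argument or row to a line. carry_out: Moves the arm, as the interface text tells. Its arguments: {"type":"object","properties":{"motion":{"type":"array","items":{"type":"number"}},"squeeze":{"type":"number"}},"required":["motion"]}

```bash
mkdir -p pics; cat > h.py <<'E'
from station import *
import numpy as np, cv2
from scipy.spatial.transform import Rotation as R
def ray(c,uv,T=None):
    T=np.array(c["world_from_camera"]) if T is None else T
    K=np.array(c["camera_matrix"]); d=np.linalg.inv(K)@[uv[0],uv[1],1]
    return T[:3,3],T[:3,:3]@[d[0],-d[1],-d[2]]
def atz(c,uv,z,T=None):
    o,d=ray(c,uv,T); return o+d*(z-o[2])/d[2]
def proj(c,p,T=None):
    T=np.array(c["world_from_camera"]) if T is None else T
    q=np.linalg.inv(T)@[*p,1]; v=np.array(c["camera_matrix"])@[q[0],-q[1],-q[2]]; return v[:2]/v[2]
E
python3 - <<'E'
from h import *
import pickle
s=sense(); print(s)
cs={n:read_camera(n) for n in("top","scene","wrist")}
pickle.dump(cs,open("c0.pkl","wb"))
for n,c in cs.items():
    cv2.imwrite(f"pics/{n}0.png",cv2.cvtColor(c["pixels"],cv2.COLOR_RGB2BGR)); print(n,[k for k in c],c["camera_matrix"],c.get("world_from_camera",c.get("tool_from_camera")))
E
```

```text
{'time_s': 0.0, 'joint_pos': array([ 1.25430559e+00,  9.18705395e-02,  1.23191734e+00,  1.19368901e-05,
        1.81978550e+00, -5.67462760e-02]), 'qd': array([-0.00061164, -0.00084714,  0.00011742, -0.00015683, -0.00177624,
        0.00094333]), 'joint_efforts': array([ 3.66724116e-04, -4.58731377e+01, -4.18030322e+01,  2.64655250e-05,
        1.16466169e-02, -1.66233440e-05]), 'position': array([0.15403567, 0.57959437, 0.23012611]), 'eef_rot': array([-4.06805836e-01, -3.11475902e+00,  3.05355484e-03]), 'contact_force': array([0.42967864, 0.06604065, 0.11977034]), 'wrist_torque': array([-0.03982852,  0.00918497,  0.03515828]), 'finger_force': 0.0, 'opening': 0.08541645427027855}
top ['pixels', 'camera_matrix', 'world_from_camera'] [[477.55636818   0.         279.65918939]
 [  0.         477.55636818 208.54514764]
 [  0.           0.           1.        ]] [[-0.01184707  0.98908794 -0.14684924  0.3126506 ]
 [-0.99980894 -0.00943369  0.01712004  0.03379135]
 [ 0.01554789  0.14702401  0.98901072  1.4868014 ]
 [ 0.          0.          0.          1.        ]]
scene ['pixels', 'camera_matrix', 'world_from_camera'] [[412.68115031   0.         279.59602725]
 [  0.         412.68115031 206.51986024]
 [  0.           0.           1.        ]] [[ 0.80447212 -0.37294411  0.4623173   1.0050086 ]
 [ 0.59359432  0.47634176 -0.64864807 -0.61455122]
 [ 0.02168844  0.79624821  0.60458117  0.73385004]
 [ 0.          0.          0.          1.        ]]
wrist ['pixels', 'camera_matrix', 'tool_from_camera'] [[377.73849753   0.         279.67187558]
 [  0.         377.73849753 204.43331919]
 [  0.           0.           1.        ]] [[-3.63648492e-04  9.51926507e-01  3.06326286e-01  7.96931236e-02]
 [ 9.99999863e-01  4.61365774e-04 -2.46592835e-04  4.08527220e-04]
 [-3.76066720e-04  3.06326154e-01 -9.51926544e-01 -1.43035758e-01]
 [ 0.00000000e+00  0.00000000e+00  0.00000000e+00  1.00000000e+00]]
```

```bash
python3 - <<'E'
import cv2
for n in("top","scene"):
    cv2.imwrite(f"pics/{n}0b.png",cv2.resize(cv2.imread(f"pics/{n}0.png"),(800,600),interpolation=cv2.INTER_CUBIC))
E
```

```text
(no output)
```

View pics/top0b.png

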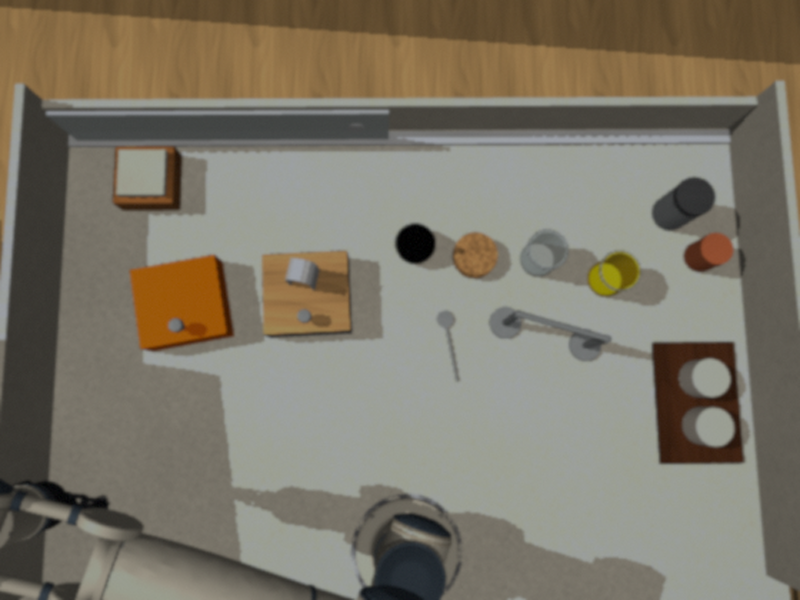

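View pics/scene0b.png

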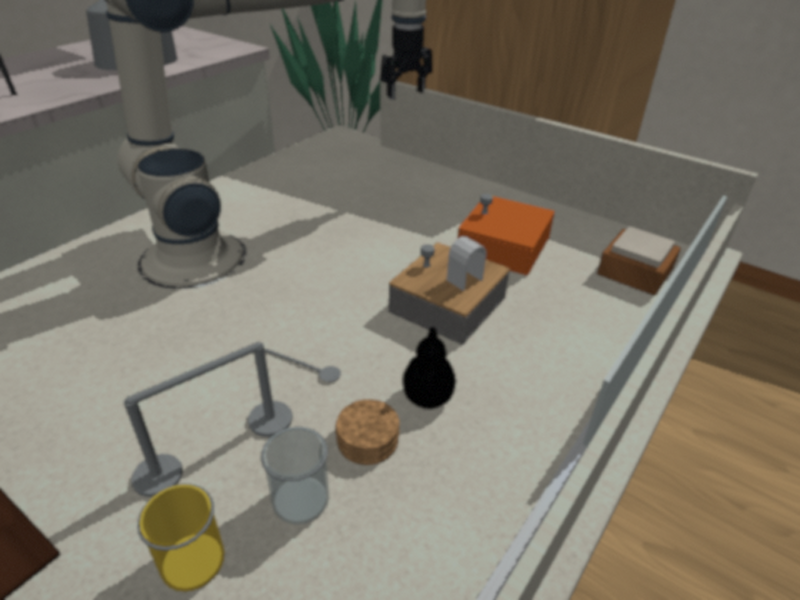

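Top view, in 800x600 pixels:
- Two box-shaped things: the grey box with the wooden flap at (306,292) and an orange one at (180,302). The grey one is meant.
- Two jars: clear glass at (543,254) and a yellow look-alike at (613,274). The clear one with the steel band is meant.
- The trivet is at (302,272), the knob at (304,316), the rail bar runs from (515,316) to (608,338), and the spoon is at (450,345).

I'll confirm these in an enlarged crop.

```bash
python3 - <<'E'
import cv2,numpy as np
t=cv2.imread("pics/top0.png")
a=cv2.resize(t[168:240,175:255],(400,360),interpolation=cv2.INTER_CUBIC) #x5
b=cv2.resize(t[155:255,335:435],(400,400),interpolation=cv2.INTER_CUBIC) #x4
s=cv2.imread("pics/scene0.png")
o=np.zeros((600,800,3),np.uint8); o[:360,:400]=a;o[:400,400:]=b
o[360:,:400]=cv2.resize(s[160:220,265:365],(400,240),interpolation=cv2.INTER_CUBIC) #x4
cv2.imwrite("pics/crop1.png",o)
E
```

```text
(no output)
```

View pics/crop1.png

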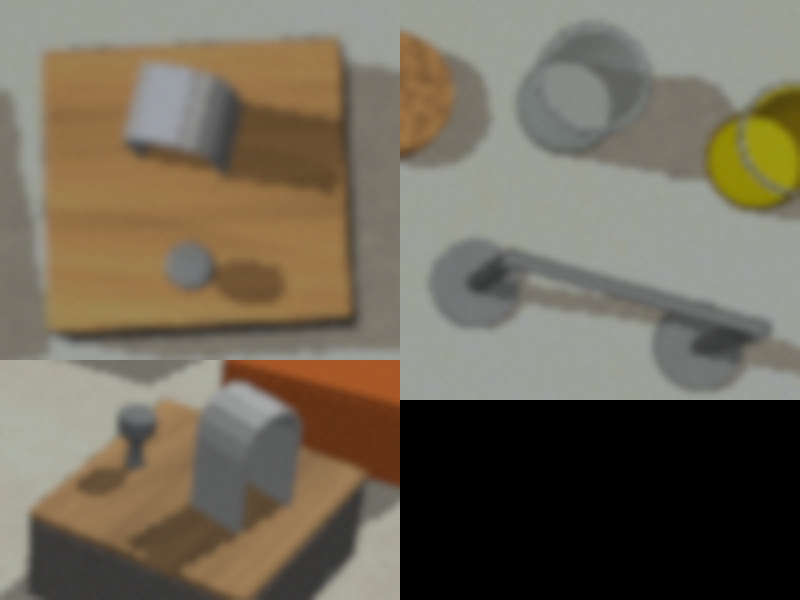

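The crop confirms the grey box with the trivet behind the knob, and the clear jar beside the yellow one. Next I measure.

```bash
cat > m.py <<'E'
from h import *
import pickle
from scipy.optimize import minimize
cs=pickle.load(open("c0.pkl","rb")); t=cs["top"]; s=cs["scene"]
A=lambda u,v:(175+u/5-.4,168+v/5-.4); B=lambda u,v:(335+u/4-.4,155+v/4-.4)
cor=[atz(t,A(*p),.0735) for p in[(45,50),(341,39),(352,316),(47,327)]]
for p in cor: print("corner",p.round(4))
print("sides",[np.linalg.norm(cor[i]-cor[i-1]).round(4) for i in range(4)],"centre",np.mean(cor,0).round(4))
fw=(cor[0]+cor[1]-cor[2]-cor[3]); print("box yaw deg",np.degrees(np.arctan2(fw[1],fw[0])), "from y dir",np.degrees(np.arctan2(*(cor[2]-cor[1]+cor[3]-cor[0])[[1,0]])))
print("knob top",atz(t,A(188,266),.1165).round(4))
b=[atz(t,B(*p),.16) for p in[(505,258),(765,328)]]; print("bar",b,np.linalg.norm(b[0]-b[1]))
f=[atz(t,B(*p),.004) for p in[(475,283),(698,346)]]; print("feet",f,np.linalg.norm(f[0]-f[1]),np.mean(f,0),np.mean(b,0))
d=b[0]-b[1]; print("bar dir deg",np.degrees(np.arctan2(d[1],d[0]))); d=f[0]-f[1]; print("feet dir",np.degrees(np.arctan2(d[1],d[0])))
print("jar rim",atz(t,B(596,76),.11).round(4),"base",atz(t,B(568,105),0).round(4))
def masks(c,box):
    h=cv2.cvtColor(c["pixels"],cv2.COLOR_RGB2HSV); m=np.zeros(h.shape[:2],bool); x0,y0,x1,y1=box
    m[y0:y1,x0:x1]=(h[y0:y1,x0:x1,1]<70); return m
mt=masks(t,(195,172,228,206)); ms=masks(s,(308,160,344,205))
print(mt.sum(),ms.sum())
cv2.imwrite("pics/masks.png",np.hstack([cv2.resize(mt[165:240,175:255].astype(np.uint8)*255,None,fx=4,fy=4),cv2.resize(ms[155:230,265:365].astype(np.uint8)*255,None,fx=4,fy=4)]))
prof=[(-.027,0),(-.027,.058)]+[(-.027*np.cos(a),.058+.027*np.sin(a)) for a in np.linspace(0.2,np.pi-.2,12)]+[(.027,.058),(.027,0)]
def rend(c,x,y,yaw,ups=8):
    r=np.array([[np.cos(yaw),-np.sin(yaw)],[np.sin(yaw),np.cos(yaw)]]); im=np.zeros((420*4,560*4),np.uint8)
    P=lambda a,b,z:(proj(c,[*(r@[a,b]+[x,y]),z+.0735])+.5)*4
    for (a,za),(b,zb) in zip(prof,prof[1:]):
        q=np.array([P(a,-.0225,za),P(b,-.0225,zb),P(b,.0225,zb),P(a,.0225,za)])
        cv2.fillPoly(im,[np.round(q*16).astype(np.int32)],255,shift=4)
    return cv2.resize(im,(560,420),interpolation=cv2.INTER_AREA)/255.
def cost(p,v=0):
    a=np.abs(rend(t,p[0]/50,p[1]/50,p[2])-mt).sum(); b=np.abs(rend(s,p[0]/50,p[1]/50,p[2])-ms).sum()
    return (a,b) if v else a+b
g=atz(t,A(183,115),.14); print("arch guess",g)
best=min((minimize(cost,[g[0]*50,g[1]*50,y0],method="Nelder-Mead",options=dict(initial_simplex=np.array([[g[0]*50+i,g[1]*50+j,y0+k] for i,j,k in[(0,0,0),(.5,0,0),(0,.5,0),(0,0,.3)]]))) for y0 in(1.2,1.5,1.8)),key=lambda r:r.fun)
print("arch",best.x[:2]/50,np.degrees(best.x[2]),cost(best.x,1))
E
python3 m.py
```

```text
corner [0.6195 0.2975 0.0735]
corner [0.6247 0.1194 0.0735]
corner [0.4567 0.113  0.0735]
corner [0.452  0.2934 0.0735]
sides [np.float64(0.1675), np.float64(0.1782), np.float64(0.1682), np.float64(0.1805)] centre [0.5382 0.2059 0.0735]
box yaw deg 1.8045159119504168 from y dir -178.19548408804957
knob top [0.4822 0.2051 0.1165]
bar [array([ 0.47473242, -0.49922536,  0.16      ]), array([ 0.42344101, -0.67944726,  0.16      ])] 0.18737860757890293
feet [array([ 0.47425404, -0.53685045,  0.004     ]), array([ 0.42291009, -0.70918115,  0.004     ])] 0.17981676528936416 [ 0.44858207 -0.6230158   0.004     ] [ 0.44908672 -0.58933631  0.16      ]
bar dir deg 74.11357157788134
feet dir 73.40917768569925
jar rim [ 0.6161 -0.5965  0.11  ] base [ 0.6169 -0.6225  0.    ]
525 879
arch guess [0.566396   0.20574428 0.14      ]
arch [0.56818501 0.21051047] 80.71009469540986 (np.float64(204.77254901960782), np.float64(189.1529411764706))
```

```bash
sed -i 's|335+u/4-.4|335+(u-400)/4-.4|' m.py; python3 m.py
```

```text
corner [0.6195 0.2975 0.0735]
corner [0.6247 0.1194 0.0735]
corner [0.4567 0.113  0.0735]
corner [0.452  0.2934 0.0735]
sides [np.float64(0.1675), np.float64(0.1782), np.float64(0.1682), np.float64(0.1805)] centre [0.5382 0.2059 0.0735]
box yaw deg 1.8045159119504168 from y dir -178.19548408804957
knob top [0.4822 0.2051 0.1165]
bar [array([ 0.47752522, -0.21677905,  0.16      ]), array([ 0.42639279, -0.39734063,  0.16      ])] 0.18766195218716503
feet [array([ 0.47743251, -0.22196757,  0.004     ]), array([ 0.42624689, -0.39469456,  0.004     ])] 0.18015154982505766 [ 0.4518397  -0.30833106  0.004     ] [ 0.451959   -0.30705984  0.16      ]
bar dir deg 74.18864590878493
feet dir 73.49342843449023
jar rim [ 0.6186 -0.2987  0.11  ] base [ 0.6197 -0.3018  0.    ]
525 879
arch guess [0.566396   0.20574428 0.14      ]
arch [0.56818501 0.21051047] 80.71009469540986 (np.float64(204.77254901960782), np.float64(189.1529411764706))
```

View pics/masks.png

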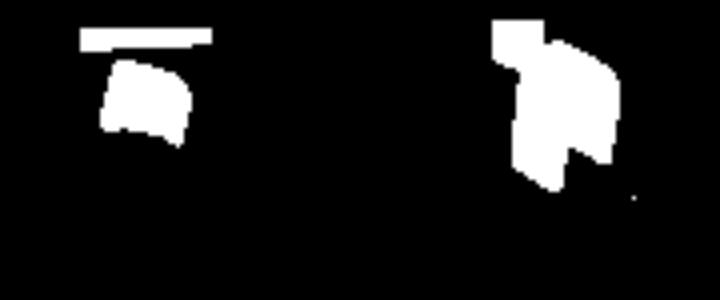

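```bash
sed -i 's|(195,172,228,206)|(195,179,228,206)|; s|^print(mt.sum|ms[:171,:321]=0; ms[:164]=0\nprint(mt.sum|; s|(1.2,1.5,1.8)|(-1.9,-1.4,1.2,1.5,1.8)|' m.py; python3 m.py | tail -3
```

```text
357 737
arch guess [0.566396   0.20574428 0.14      ]
arch [0.56840502 0.21064235] 80.30913705966924 (np.float64(35.839215686274514), np.float64(65.96470588235294))
```

```bash
cat > plan.py <<'E'
from h import *
import sys
def down(yaw): # tool z down, tool x at yaw deg
    c,s=np.cos(np.radians(yaw)),np.sin(np.radians(yaw)); return np.array([[c,s,0],[s,-c,0],[0,0,-1.]])
def plan(wps,start=None):
    """wps: (x,y,z,yaw); start default measured"""
    if start is None:
        s=sense(); Rm=R.from_rotvec(s["eef_rot"]).as_matrix(); p=s["position"]; y=np.degrees(np.arctan2(Rm[1,0],Rm[0,0])); print("at",p.round(4),"yaw",y.round(2),"tilt",Rm[:,2].round(4),"t",s["time_s"])
        M=Rm
    else: p=np.array(start[:3]); y=start[3]; M=down(y)
    for w in wps:
        q=np.array(w[:3]); dy=(w[3]-y+180)%360-180
        n=int(max(1,np.ceil(np.linalg.norm(q-p)/.2),np.ceil(abs(dy)/33)))
        for i in range(1,n+1):
            pt=p+(q-p)/n; Mt=down(y+dy/n); sh=M.T@(pt-p); rv=R.from_matrix(M.T@Mt).as_rotvec(degrees=True)
            print(sh.round(4).tolist(),rv.round(2).tolist(),"->",pt.round(3),round(y+dy/n,1)); p=pt;y=y+dy/n;M=Mt; dy-=dy/n if 0 else 0
            if i<n: q=q; n_=n
            # keep equal steps
            if i<n: p0=p; 
            dyt=(w[3]-y+180)%360-180; dy=dyt/(n-i)*n if i<n else 0; q=(p+(np.array(w[:3])-p)/(n-i)*n) if i<n else p
E
python3 -c "
from plan import *
plan([(.568,.2106,.21,170.3),(.568,.2106,.0965,170.3)])"
```

```text
at [0.1541 0.5797 0.2304] yaw 165.11 tilt [-5.0e-04 -1.4e-03 -1.0e+00] t 0.15
[-0.165, -0.0834, 0.0069] [-0.09, -0.01, -1.73] -> [0.292 0.457 0.224] 166.8
[-0.1624, -0.0884, 0.0068] [0.0, 0.0, -1.73] -> [0.43  0.334 0.217] 168.6
[-0.1596, -0.0932, 0.0068] [0.0, 0.0, -1.73] -> [0.568 0.211 0.21 ] 170.3
[0.0, 0.0, 0.1135] [0.0, 0.0, 0.0] -> [0.568 0.211 0.096] 170.3
```

{"method": "carry_out", "body": {
  "motion": [0.085,-0.04,-0.02,0.002,0,0,-0.4,0.085,-0.08,-0.04,0.003,0,0,-0.8,0.085,-0.12,-0.06,0.005,0,0,-1.2,0.085,-0.15,-0.076,0.006,0,0,-1.6,0.085,-0.165,-0.0834,0.007,-0.09,0,-1.73],
  "squeeze": 30
}}

```text
time_s: 0.57
position: [0.295, 0.4538, 0.2239]
eef_rot: [0.364, 3.119, -0.0]
contact_force: [0.4, 0.3, 0.4]
opening: 0.0848
finger_force: 0.0
```

{"method": "carry_out", "body": {
  "motion": [0.085,-0.036,-0.02,0.002,0,0,-0.4,0.085,-0.07,-0.038,0.003,0,0,-0.8,0.085,-0.106,-0.058,0.005,0,0,-1.2,0.085,-0.14,-0.076,0.006,0,0,-1.6,0.085,-0.1624,-0.0884,0.007,0,0,-1.73]
}}

```text
time_s: 0.98
position: [0.4322, 0.3312, 0.2166]
eef_rot: [0.315, 3.125, 0.001]
contact_force: [0.0, 0.1, -0.5]
opening: 0.085
finger_force: 0.0
```

{"method": "carry_out", "body": {
  "motion": [0.085,-0.036,-0.021,0.002,0,0,-0.4,0.085,-0.072,-0.042,0.003,0,0,-0.8,0.085,-0.106,-0.062,0.005,0,0,-1.2,0.085,-0.14,-0.082,0.006,0,0,-1.6,0.085,-0.1596,-0.0932,0.007,0,0,-1.73]
}}

```text
time_s: 1.4
position: [0.5704, 0.2075, 0.2089]
eef_rot: [-0.269, -3.13, 0.0]
contact_force: [-0.1, 0.5, -0.3]
opening: 0.085
finger_force: 0.0
```

```bash
python3 -c "
from plan import *
import pickle
s=sense(); c=read_camera('wrist'); pickle.dump((s,c),open('w1.pkl','wb'))
T=np.eye(4);T[:3,:3]=R.from_rotvec(s['eef_rot']).as_matrix();T[:3,3]=s['position']; T=T@np.array(c['tool_from_camera'])
im=cv2.cvtColor(c['pixels'],cv2.COLOR_RGB2BGR)
def P(a,b,z,yaw=np.radians(80.3)):
    return proj(c,[.568+a*np.cos(yaw)-b*np.sin(yaw),.2106+a*np.sin(yaw)+b*np.cos(yaw),.0735+z],T)
for b in(-.0225,.0225):
  pts=[P(a,b,z) for a,z in[(-.027,0),(-.027,.058)]+[(-.027*np.cos(t),.058+.027*np.sin(t)) for t in np.linspace(.1,3.04,20)]+[(.027,.058),(.027,0)]]
  cv2.polylines(im,[np.round(pts).astype(int)],False,(0,0,255),1)
cv2.imwrite('pics/w1.png',im)
plan([(.568,.2106,.0965,170.3)])"
```

```text
at [0.572  0.2055 0.2081] yaw 170.01 tilt [ 1.0e-04 -1.5e-03 -1.0e+00] t 1.45
[0.0048, 0.0045, 0.1116] [-0.09, 0.02, -0.29] -> [0.568 0.211 0.096] 170.3
```

View pics/w1.png

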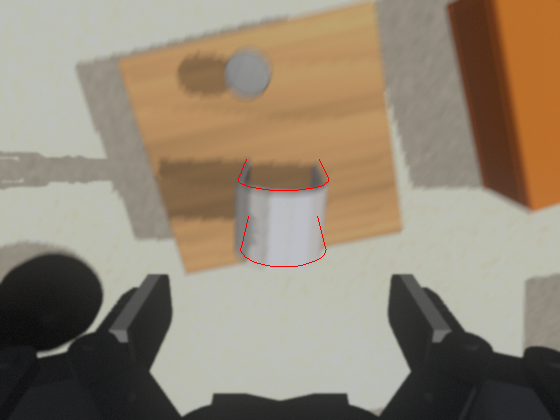

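The wrist overlay (red) lies on the trivet at about (285,225) to within 1–2 px, so the pose is confirmed. Descending.

{"method": "carry_out", "body": {
  "motion": [0.085,0.005,0.0045,0.01,0,0,-0.3,0.085,0.005,0.0045,0.04,0,0,-0.3,0.085,0.005,0.0045,0.075,0,0,-0.3,0.085,0.005,0.0045,0.1,-0.09,0,-0.3,0.085,0.005,0.0045,0.1116,-0.09,0,-0.3]
}}

```text
time_s: 1.87
position: [0.561, 0.2166, 0.0929]
eef_rot: [-0.255, -3.124, -0.001]
contact_force: [-0.5, 0.5, -0.7]
opening: 0.0854
finger_force: 0.0
```

{"method": "carry_out", "body": {
  "motion": [0.06,0,0,0,0,0,0,0.05,0,0,0,0,0,0,0.04,0,0,0,0,0,0,0.04,0,0,0,0,0,0,0.04,0,0,0,0,0,0],
  "squeeze": 30
}}

```text
time_s: 2.28
position: [0.5649, 0.2168, 0.1006]
eef_rot: [0.257, 3.128, 0.007]
contact_force: [0.3, -0.8, 3.8]
opening: 0.0541
finger_force: 31.8
```

```bash
python3 -c "
from plan import *
s=sense();print(s['opening'],s['finger_force'])
z=.262
plan([(.568,.2106,z,170.3),(.452,-.3075,z,73.8),(.452,-.3075,.108,73.8)])"
```

```text
0.054077859071468615 31.77651822566986
at [0.5649 0.2168 0.1006] yaw 170.61 tilt [ 0.0038  0.0042 -1.    ] t 2.2833
[-0.0045, -0.0048, -0.1614] [0.27, 0.18, 0.31] -> [0.568 0.211 0.262] 170.3
[0.009, -0.1767, 0.0] [0.0, 0.0, 32.17] -> [0.529 0.038 0.262] 138.1
[-0.0865, -0.1544, 0.0] [0.0, 0.0, 32.17] -> [ 0.491 -0.135  0.262] 106.0
[-0.1554, -0.0847, 0.0] [0.0, 0.0, 32.17] -> [ 0.452 -0.308  0.262] 73.8
[0.0, 0.0, 0.154] [0.0, 0.0, 0.0] -> [ 0.452 -0.308  0.108] 73.8
```

{"method": "carry_out", "body": {
  "motion": [0.04,0,0,-0.01,0,0,0,0.04,0,0,-0.04,0,0,0,0.04,0,0,-0.08,0,0,0,0.04,0,0,-0.12,0,0,0,0.04,0,0,-0.16,0,0,0]
}}

```text
time_s: 2.7
position: [0.5635, 0.2157, 0.2614]
eef_rot: [0.257, 3.13, 0.005]
contact_force: [1.3, 0.8, 0.1]
opening: 0.0539
finger_force: 32.0
```

{"method": "carry_out", "body": {
  "motion": [0.04,0.002,-0.03,0,0,0,6,0.04,0.004,-0.065,0,0,0,12.5,0.04,0.006,-0.1,0,0,0,19,0.04,0.008,-0.14,0,0,0,25.5,0.04,0.009,-0.177,0,0,0,32.2]
}}

```text
time_s: 3.12
position: [0.5255, 0.0412, 0.2594]
eef_rot: [1.122, 2.933, 0.006]
contact_force: [1.2, 0.2, -0.2]
opening: 0.0542
finger_force: 32.0
```

{"method": "carry_out", "body": {
  "motion": [0.04,-0.017,-0.031,0,0,0,6.4,0.04,-0.034,-0.062,0,0,0,12.8,0.04,-0.052,-0.093,0,0,0,19.3,0.04,-0.069,-0.124,0,0,0,25.7,0.04,-0.0865,-0.1544,0,0,0,32.2]
}}

```text
time_s: 3.53
position: [0.4876, -0.1318, 0.2589]
eef_rot: [1.893, 2.507, 0.006]
contact_force: [1.2, -0.0, -0.6]
opening: 0.0542
finger_force: 32.0
```

{"method": "carry_out", "body": {
  "motion": [0.04,-0.035,-0.019,0,0,0,7,0.04,-0.07,-0.038,0,0,0,14,0.04,-0.105,-0.057,0,0,0,21,0.04,-0.135,-0.074,0,0,0,28,0.04,-0.155,-0.0847,0,0,0,32.2]
}}

```text
time_s: 3.95
position: [0.4489, -0.3058, 0.258]
eef_rot: [-2.517, -1.879, -0.003]
contact_force: [0.4, 0.7, -1.1]
opening: 0.0541
finger_force: 32.0
```

{"method": "carry_out", "body": {
  "motion": [0.04,0,0,0,0,0,0,0.04,0,0,0,0,0,0,0.04,0,0,0,0,0,0,0.04,0,0,0,0,0,0,0.04,0,0,0,0,0,0]
}}

```text
time_s: 4.37
position: [0.4508, -0.3016, 0.2573]
eef_rot: [-2.506, -1.893, -0.004]
contact_force: [-0.0, -0.8, -1.0]
opening: 0.0541
finger_force: 32.0
```

```bash
python3 -c "
from plan import *
import pickle
s=sense();print(s['opening'],s['finger_force'],s['qd'].round(3))
plan([(.452,-.3075,s['position'][2],73.8),(.452,-.3075,.112,73.8)])
s=sense(); c=read_camera('wrist'); k=read_camera('scene'); pickle.dump((s,c,k),open('w2.pkl','wb'))
cv2.imwrite('pics/w2.png',cv2.cvtColor(np.hstack([c['pixels'][:, 60:480],cv2.resize(k['pixels'][190:370,50:270],(380,420))[:, :380]])[:, :800],cv2.COLOR_RGB2BGR))
"
```

```text
0.054107009206309696 32.021823059767485 [-0.001  0.003  0.003 -0.003 -0.002  0.001]
at [ 0.4508 -0.3016  0.2573] yaw 74.14 tilt [ 0.0013  0.0028 -1.    ] t 4.3667
[-0.0054, 0.0028, -0.0] [0.03, -0.17, 0.34] -> [ 0.452 -0.308  0.257] 73.8
[0.0, 0.0, 0.1453] [0.0, 0.0, 0.0] -> [ 0.452 -0.308  0.112] 73.8
```

View pics/w2.png

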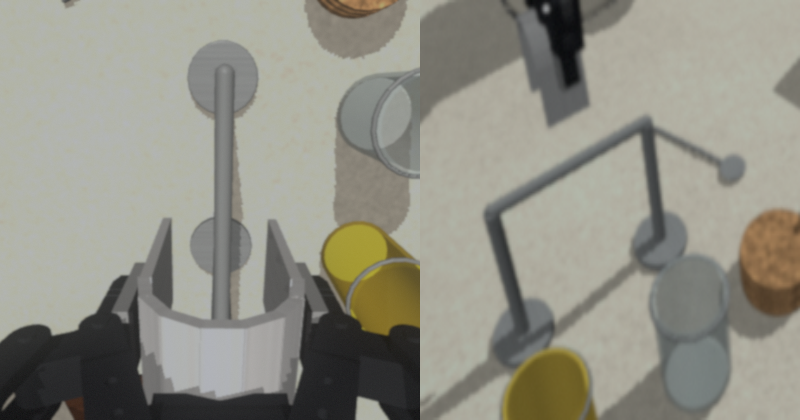

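The bar shows at about (222,300), centred between the legs at about (160/280,290). Lowering astride it.

{"method": "carry_out", "body": {
  "motion": [0.04,-0.005,0.003,0.01,0,0,0.3,0.04,-0.005,0.003,0.03,0,0,0.3,0.04,-0.005,0.003,0.055,0,0,0.3,0.04,-0.005,0.003,0.08,0,0,0.3,0.04,-0.005,0.003,0.1,0,0,0.3]
}}

```text
time_s: 4.88
position: [0.4514, -0.3076, 0.1537]
eef_rot: [-2.51, -1.882, -0.003]
contact_force: [-0.0, 0.5, -1.3]
opening: 0.0536
finger_force: 32.0
```

{"method": "carry_out", "body": {
  "motion": [0.04,0,0,0.01,0,0,0,0.04,0,0,0.02,0,0,0,0.04,0,0,0.03,0,0,0,0.04,0,0,0.038,0,0,0,0.04,0,0,0.042,0,0,0]
}}

```text
time_s: 5.3
position: [0.4519, -0.3079, 0.1141]
eef_rot: [-2.512, -1.883, -0.004]
contact_force: [0.3, 0.6, -0.6]
opening: 0.054
finger_force: 32.0
```

{"method": "carry_out", "body": {
  "motion": [0.04,0,0,0,0,0,0,0.04,0,0,0,0,0,0,0.04,0,0,0,0,0,0,0.04,0,0,0,0,0,0,0.04,0,0,0,0,0,0]
}}

```text
time_s: 5.72
position: [0.4521, -0.3081, 0.1155]
eef_rot: [-2.513, -1.884, -0.004]
contact_force: [0.3, -0.4, -0.3]
opening: 0.0543
finger_force: 32.0
```

{"method": "carry_out", "body": {
  "motion": [0.04,0,0,0.001,0,0,0,0.04,0,0,0.002,0,0,0,0.04,0,0,0.003,0,0,0,0.04,0,0,0.003,0,0,0,0.04,0,0,0.003,0,0,0]
}}

```text
time_s: 6.13
position: [0.452, -0.308, 0.112]
eef_rot: [-2.513, -1.883, -0.004]
contact_force: [-0.4, 0.4, 0.8]
opening: 0.0542
finger_force: 32.2
```

{"method": "carry_out", "body": {
  "motion": [0.056,0,0,0,0,0,0,0.06,0,0,0,0,0,0,0.066,0,0,0,0,0,0,0.075,0,0,0,0,0,0,0.08,0,0,0,0,0,0]
}}

```text
time_s: 6.55
position: [0.4519, -0.3078, 0.1117]
eef_rot: [-2.512, -1.883, -0.004]
contact_force: [-0.3, -0.6, -0.4]
opening: 0.08
finger_force: 0.0
```

```bash
python3 -c "
from plan import *
plan([(.452,-.308,.112,73.8)])
s=sense();c=read_camera('wrist'); k=read_camera('scene')
cv2.imwrite('pics/w3.png',cv2.cvtColor(np.hstack([c['pixels'][:, 60:480],cv2.resize(k['pixels'][170:350,50:270],(380,420))[:, :380]])[:, :800],cv2.COLOR_RGB2BGR))
"
```

```text
at [ 0.4519 -0.3078  0.1117] yaw 73.7 tilt [ 6.0e-04  3.1e-03 -1.0e+00] t 6.55
[-0.0001, 0.0002, -0.0003] [-0.02, -0.18, -0.1] -> [ 0.452 -0.308  0.112] 73.8
```

View pics/w3.png

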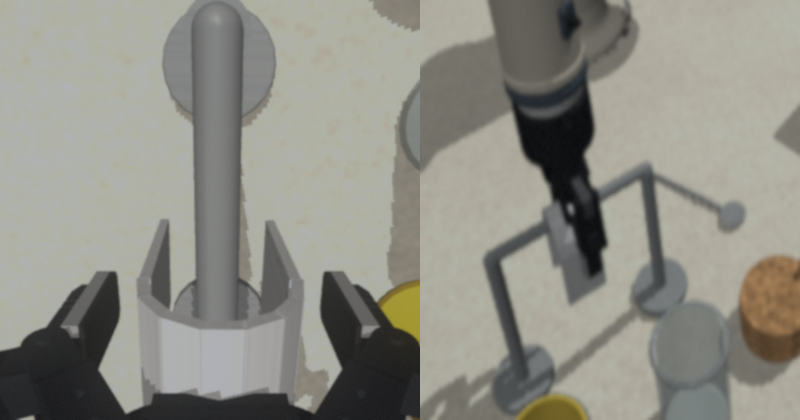

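The trivet hangs free: bar at (218,200) between legs at (150/290,260), fingers open. Now to the flap knob.

```bash
python3 -c "
from plan import *
plan([(.452,-.308,.26,73.8),(.4825,.2047,.19,181.8),(.4825,.2047,.0895,181.8)])"
```

```text
at [ 0.4519 -0.3078  0.1117] yaw 73.71 tilt [ 6.0e-04  3.1e-03 -1.0e+00] t 6.65
[0.0003, 0.0001, -0.1483] [-0.02, -0.18, -0.09] -> [ 0.452 -0.308  0.26 ] 73.8
[0.1252, -0.0284, 0.0175] [0.0, 0.0, -27.0] -> [ 0.46  -0.18   0.242] 100.8
[0.1245, 0.0315, 0.0175] [0.0, 0.0, -27.0] -> [ 0.467 -0.052  0.225] 127.8
[0.0966, 0.0846, 0.0175] [0.0, 0.0, -27.0] -> [0.475 0.077 0.208] 154.8
[0.0477, 0.1192, 0.0175] [0.0, 0.0, -27.0] -> [0.482 0.205 0.19 ] 181.8
[0.0, 0.0, 0.1005] [0.0, 0.0, 0.0] -> [0.482 0.205 0.09 ] 181.8
```

{"method": "carry_out", "body": {
  "motion": [0.08,0,0,-0.01,0,0,0,0.08,0,0,-0.035,0,0,0,0.08,0,0,-0.07,0,0,0,0.08,0,0,-0.11,0,0,0,0.08,0,0,-0.148,0,0,0]
}}

```text
time_s: 7.07
position: [0.4514, -0.308, 0.2621]
eef_rot: [-2.512, -1.883, -0.004]
contact_force: [0.9, -0.9, 0.7]
opening: 0.08
finger_force: 0.0
```

{"method": "carry_out", "body": {
  "motion": [0.08,0.025,-0.0057,0.0035,0,0,-5.4,0.08,0.05,-0.0114,0.007,0,0,-10.8,0.08,0.075,-0.017,0.0105,0,0,-16.2,0.08,0.1,-0.0227,0.014,0,0,-21.6,0.08,0.1252,-0.0284,0.0175,0,0,-27]
}}

```text
time_s: 7.48
position: [0.4596, -0.1791, 0.2435]
eef_rot: [-1.999, -2.423, -0.005]
contact_force: [0.4, 0.0, -0.7]
opening: 0.0803
finger_force: 0.0
```

{"method": "carry_out", "body": {
  "motion": [0.08,0.025,0.0063,0.0035,0,0,-5.4,0.08,0.05,0.0126,0.007,0,0,-10.8,0.08,0.075,0.019,0.0105,0,0,-16.2,0.08,0.1,0.0252,0.014,0,0,-21.6,0.08,0.1245,0.0315,0.0175,0,0,-27]
}}

```text
time_s: 7.9
position: [0.4674, -0.0506, 0.2265]
eef_rot: [1.378, 2.823, 0.005]
contact_force: [0.2, -0.1, -0.6]
opening: 0.0804
finger_force: 0.0
```

{"method": "carry_out", "body": {
  "motion": [0.08,0.0193,0.017,0.0035,0,0,-5.4,0.08,0.0386,0.0338,0.007,0,0,-10.8,0.08,0.058,0.0508,0.0105,0,0,-16.2,0.08,0.0773,0.0677,0.014,0,0,-21.6,0.08,0.0966,0.0846,0.0175,0,0,-27]
}}

```text
time_s: 8.32
position: [0.4753, 0.0776, 0.2094]
eef_rot: [0.681, 3.066, 0.005]
contact_force: [-0.4, -0.1, 0.7]
opening: 0.08
finger_force: 0.0
```

{"method": "carry_out", "body": {
  "motion": [0.08,0.012,0.03,0.0035,0,0,-6,0.08,0.024,0.06,0.007,0,0,-12,0.08,0.036,0.09,0.0105,0,0,-18,0.08,0.044,0.11,0.014,0,0,-23,0.08,0.0477,0.1192,0.0175,0,0,-27]
}}

```text
time_s: 8.73
position: [0.4829, 0.2074, 0.1919]
eef_rot: [-0.058, 3.14, 0.007]
contact_force: [0.2, -0.1, -0.2]
opening: 0.0802
finger_force: 0.0
```

{"method": "carry_out", "body": {
  "motion": [0.08,0,0,0,0,0,0,0.08,0,0,0,0,0,0,0.08,0,0,0,0,0,0,0.07,0,0,0,0,0,0,0.06,0,0,0,0,0,0]
}}

```text
time_s: 9.15
position: [0.4835, 0.2036, 0.1919]
eef_rot: [-0.043, 3.14, 0.005]
contact_force: [-0.5, -0.1, 0.1]
opening: 0.0605
finger_force: 0.0
```

```bash
python3 -c "
from plan import *
s=sense(); c=read_camera('wrist')
T=np.eye(4);T[:3,:3]=R.from_rotvec(s['eef_rot']).as_matrix();T[:3,3]=s['position']; T=T@np.array(c['tool_from_camera'])
im=cv2.cvtColor(c['pixels'],cv2.COLOR_RGB2BGR)
for p in ([.4825,.2047,.1165],):
  q=[proj(c,np.array(p)+[.014*np.cos(a),.014*np.sin(a),0],T) for a in np.linspace(0,6.28,30)]
  cv2.polylines(im,[np.round(q).astype(int)],True,(0,0,255),1)
cv2.imwrite('pics/w4.png',im)
plan([(.4825,.2047,.0895,181.8)])"
```

```text
at [0.4834 0.2037 0.1918] yaw -178.41 tilt [ 0.0014  0.0032 -1.    ] t 9.2
[0.001, 0.0007, 0.1023] [0.18, 0.08, -0.21] -> [0.482 0.205 0.09 ] -178.2
```

View pics/w4.png

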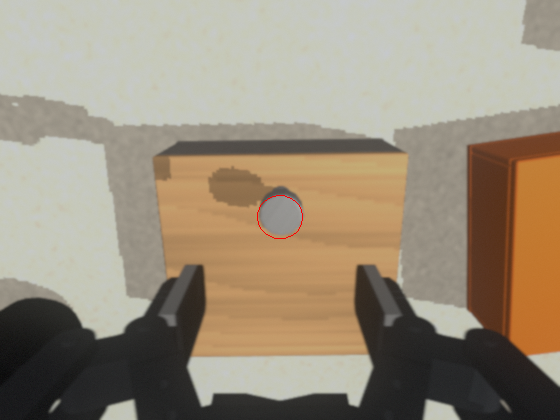

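The knob sits at (280,217) exactly under the predicted circle. Descend and grip.

{"method": "carry_out", "body": {
  "motion": [0.06,0.001,0.0007,0.015,0,0,0,0.06,0.001,0.0007,0.045,0,0,0,0.06,0.001,0.0007,0.075,0,0,0,0.06,0.001,0.0007,0.095,0,0,0,0.06,0.001,0.0007,0.102,0,0,0]
}}

```text
time_s: 9.62
position: [0.4804, 0.2043, 0.0853]
eef_rot: [0.045, -3.136, -0.002]
contact_force: [-0.9, -0.3, -0.5]
opening: 0.0599
finger_force: 0.0
```

{"method": "carry_out", "body": {
  "motion": [0.04,0,0,0,0,0,0,0.02,0,0,0,0,0,0,0.02,0,0,0,0,0,0,0.02,0,0,0,0,0,0,0.02,0,0,0,0,0,0],
  "squeeze": 40
}}

```text
time_s: 10.03
position: [0.4832, 0.2047, 0.0916]
eef_rot: [-0.045, 3.138, 0.003]
contact_force: [-2.3, -4.9, 2.1]
opening: 0.0267
finger_force: 39.6
```

{"method": "carry_out", "body": {
  "motion": [0.02,-0.0053,0,-0.0144,0,0,0,0.02,-0.012,0,-0.0282,0,0,0,0.02,-0.0201,0,-0.0412,0,0,0,0.02,-0.0296,0,-0.0532,0,0,0,0.02,-0.0403,0,-0.0642,0,0,0]
}}

```text
time_s: 10.45
position: [0.5222, 0.2062, 0.1548]
eef_rot: [0.046, -3.141, -0.004]
contact_force: [-2.1, -2.1, -5.2]
opening: 0.0259
finger_force: 39.8
```

{"method": "carry_out", "body": {
  "motion": [0.02,-0.0117,0,-0.0099,0,0,0,0.02,-0.0244,0,-0.0184,0,0,0,0.02,-0.038,0,-0.0256,0,0,0,0.02,-0.0522,0,-0.0313,0,0,0,0.02,-0.0669,0,-0.0355,0,0,0]
}}

```text
time_s: 10.87
position: [0.5894, 0.2089, 0.1913]
eef_rot: [-0.048, 3.141, 0.007]
contact_force: [-4.9, 1.4, -1.5]
opening: 0.0264
finger_force: 40.1
```

{"method": "carry_out", "body": {
  "motion": [0.02,-0.0151,0,-0.0027,0,0,0,0.02,-0.0304,0,-0.0037,0,0,0,0.02,-0.0458,0,-0.0032,0,0,0,0.02,-0.0609,0,-0.001,0,0,0,0.02,-0.0758,0,0.0027,0,0,0]
}}

```text
time_s: 11.28
position: [0.6659, 0.2119, 0.1897]
eef_rot: [-0.048, 3.138, 0.009]
contact_force: [-2.3, 3.4, 1.9]
opening: 0.0259
finger_force: 40.6
```

{"method": "carry_out", "body": {
  "motion": [0.02,-0.004,0,0.001,0,0,0,0.02,-0.0073,0,0.0024,0,0,0,0.02,-0.0073,0,0.0024,0,0,0,0.02,-0.0073,0,0.0024,0,0,0,0.02,-0.0073,0,0.0024,0,0,0]
}}

```text
time_s: 11.7
position: [0.6736, 0.2122, 0.1872]
eef_rot: [-0.048, 3.135, 0.009]
contact_force: [2.9, 4.5, 5.2]
opening: 0.0262
finger_force: 41.1
```

```bash
python3 -c "
from plan import *
s=sense();print(s['opening'],s['finger_force'],s['contact_force'])
k=read_camera('scene'); plan([(.5382,.2059,.26,181.8)])
cv2.imwrite('pics/s5.png',cv2.cvtColor(cv2.resize(k['pixels'][60:270,200:480],(800,600)),cv2.COLOR_RGB2BGR))"
```

```text
0.02620258185515305 41.07215801544953 [2.94662052 4.49833746 5.22251556]
at [0.6735 0.2122 0.1872] yaw -178.24 tilt [ 0.0065  0.0061 -1.    ] t 11.75
[0.1349, -0.0017, -0.0737] [0.34, 0.38, -0.04] -> [0.538 0.206 0.26 ] -178.2
```

View pics/s5.png

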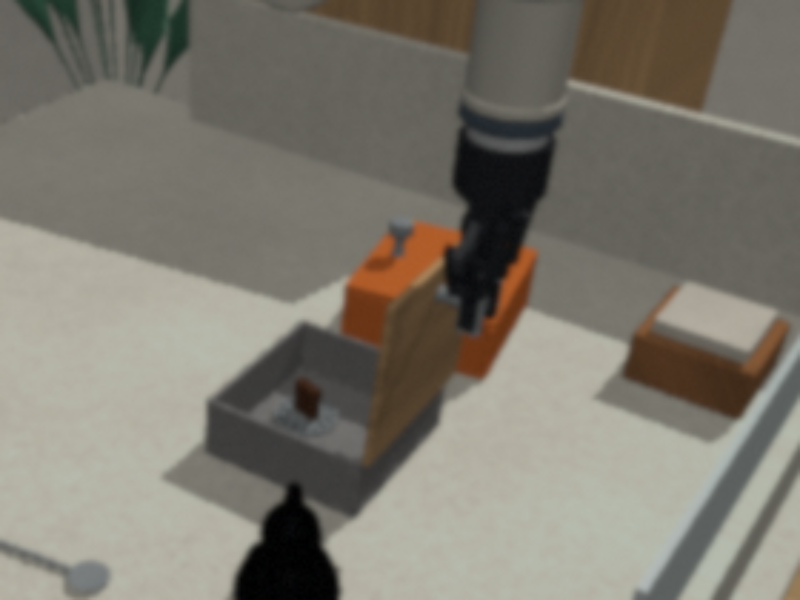

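The flap stands upright with the knob in the fingers at (460,300). In the open box the disc's tab shows at (306,397). Release and retreat upward.

{"method": "carry_out", "body": {
  "motion": [0.03,0,0,0,0,0,0,0.04,0,0,0,0,0,0,0.05,0,0,0,0,0,0,0.06,0,0,0,0,0,0,0.06,0,0,0,0,0,0]
}}

```text
time_s: 12.17
position: [0.6722, 0.2106, 0.1836]
eef_rot: [0.046, -3.141, -0.004]
contact_force: [1.2, -0.2, -0.7]
opening: 0.0598
finger_force: 0.0
```

{"method": "carry_out", "body": {
  "motion": [0.06,0,0,-0.01,0,0,0,0.06,0,0,-0.03,0,0,0,0.06,0,0,-0.055,0,0,0,0.06,0,0,-0.085,0,0,0,0.06,0,0,-0.11,0,0,0]
}}

```text
time_s: 12.58
position: [0.672, 0.2104, 0.2967]
eef_rot: [-0.046, 3.14, 0.005]
contact_force: [0.6, 0.4, 1.0]
opening: 0.0602
finger_force: 0.0
```

{"method": "carry_out", "body": {
  "motion": [0.06,0.03,0,0,0,0,0,0.06,0.06,0,0,0,0,0,0.06,0.09,0,0,0,0,0,0.06,0.12,0,0,0,0,0,0.06,0.145,0,0,0,0,0]
}}

```text
time_s: 13.0
position: [0.5256, 0.2061, 0.2951]
eef_rot: [-0.047, 3.14, 0.005]
contact_force: [-0.4, -1.1, 0.6]
opening: 0.0597
finger_force: 0.0
```

{"method": "carry_out", "body": {
  "motion": [0.06,0,0,0.02,0,0,0,0.06,0,0,0.04,0,0,0,0.06,0,0,0.06,0,0,0,0.06,0,0,0.06,0,0,0,0.06,0,0,0.06,0,0,0]
}}

```text
time_s: 13.42
position: [0.5269, 0.2062, 0.2337]
eef_rot: [0.047, -3.14, -0.004]
contact_force: [-0.3, 0.2, 0.2]
opening: 0.0601
finger_force: 0.0
```

```bash
python3 -c "
from plan import *
import pickle
s=sense(); c=read_camera('wrist'); pickle.dump((s,c),open('w6.pkl','wb')); print(s['position'],s['eef_rot'],s['qd'].round(3))
o=c['pixels'][60:360,80:480]
cv2.imwrite('pics/w6.png',cv2.cvtColor(cv2.resize(o,(800,600),interpolation=cv2.INTER_CUBIC),cv2.COLOR_RGB2BGR))"
```

```text
[0.52692703 0.20619352 0.23367743] [ 0.04650422 -3.14004134 -0.00373788] [-0.002 -0.01  -0.056 -0.002  0.006  0.001]
```

View pics/w6.png

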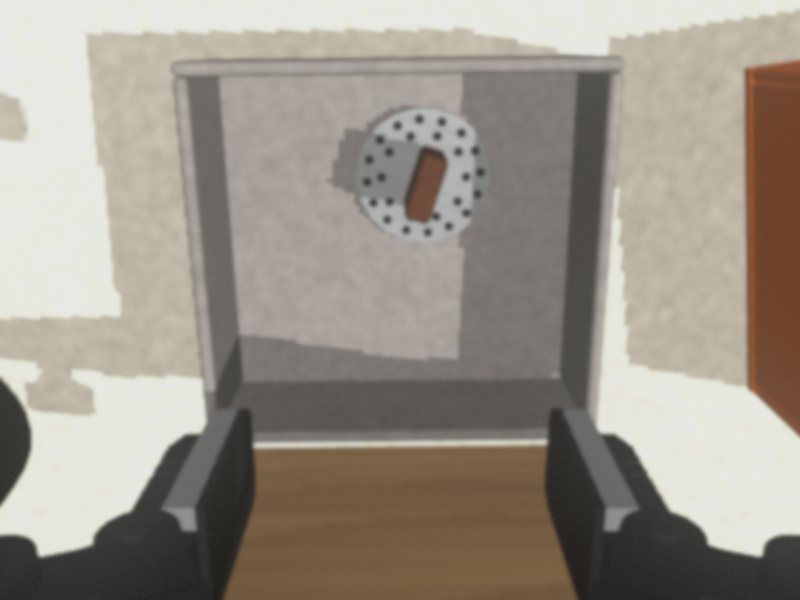

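The disc lies towards the knob-side wall: plate centre about (421,174), tab top from (433,158) to (418,218).

```bash
python3 -c "
from plan import *
import pickle
s,c=pickle.load(open('w6.pkl','rb'))
T=np.eye(4);T[:3,:3]=R.from_rotvec(s['eef_rot']).as_matrix();T[:3,3]=s['position']; T=T@np.array(c['tool_from_camera'])
C=lambda u,v:(80+u/2-.25,60+v/2-.25)
q=[atz(c,C(*p),.047,T) for p in[(420,153),(446,163),(430,221),(405,214)]]
print(np.array(q).round(4),[np.linalg.norm(q[i]-q[i-1]).round(4) for i in range(4)],'centre',np.mean(q,0).round(4))
d=(q[0]+q[1]-q[2]-q[3]); a=np.degrees(np.arctan2(d[1],d[0])); print('tab x dir',a)
e=[atz(c,C(*p),.011,T) for p in[(356,174),(487,174),(421,107),(421,241)]];print('plate',np.array(e).round(4),np.mean(e,0).round(4))
# mask for tab
h=cv2.cvtColor(c['pixels'],cv2.COLOR_RGB2HSV);sub=h[130:175,270:310];m=((sub[...,1]>110)&(sub[...,2]>85)).astype(np.uint8)
P=cv2.findNonZero(m).reshape(-1,2)+[270,130]; print(len(P)); W=np.array([atz(c,p,.047,T)[:2] for p in P.astype(float)],np.float32); print(cv2.minAreaRect(W*1000))
m_=np.mean(q,0); ctr=np.array([*m_[:2]]);yaw=a
for y in (a,a+180): plan([(ctr[0],ctr[1],.2337,y),(ctr[0],ctr[1],.018,y)])
print(s['joint_pos'])
"
```

```text
[[0.491  0.2151 0.047 ]
 [0.495  0.2266 0.047 ]
 [0.5209 0.2207 0.047 ]
 [0.5181 0.2095 0.047 ]] [np.float64(0.0277), np.float64(0.0121), np.float64(0.0266), np.float64(0.0116)] centre [0.5062 0.218  0.047 ]
tab x dir 167.71029917627234
plate [[0.5067 0.1857 0.011 ]
 [0.5049 0.2492 0.011 ]
 [0.4742 0.216  0.011 ]
 [0.5392 0.2185 0.011 ]] [0.5062 0.2173 0.011 ]
228
((506.1588134765625, 218.24082946777344), (8.039777755737305, 26.20526695251465), 74.09715270996094)
at [0.5275 0.2064 0.2352] yaw -178.3 tilt [ 0.0012  0.0032 -1.    ] t 13.4667
[0.0209, 0.0122, 0.0015] [0.19, 0.05, 13.99] -> [0.506 0.218 0.234] -192.3
[0.0, 0.0, 0.1078] [0.0, 0.0, 0.0] -> [0.506 0.218 0.126] -192.3
[0.0, 0.0, 0.1078] [0.0, 0.0, 0.0] -> [0.506 0.218 0.018] -192.3
at [0.5275 0.2064 0.2352] yaw -178.3 tilt [ 0.0012  0.0032 -1.    ] t 13.4667
[0.0035, 0.002, 0.0002] [0.16, 0.12, -27.67] -> [0.524 0.208 0.235] -150.6
[0.0021, 0.0034, 0.0002] [0.0, 0.0, -27.67] -> [0.52  0.21  0.235] -123.0
[0.0003, 0.004, 0.0002] [0.0, 0.0, -27.67] -> [0.517 0.212 0.234] -95.3
[-0.0016, 0.0037, 0.0002] [0.0, 0.0, -27.67] -> [0.513 0.214 0.234] -67.6
[-0.0031, 0.0025, 0.0002] [0.0, 0.0, -27.67] -> [0.51  0.216 0.234] -40.0
[-0.004, 0.0008, 0.0002] [0.0, 0.0, -27.67] -> [0.506 0.218 0.234] -12.3
[0.0, 0.0, 0.1078] [0.0, 0.0, 0.0] -> [0.506 0.218 0.126] -12.3
[0.0, 0.0, 0.1078] [0.0, 0.0, 0.0] -> [0.506 0.218 0.018] -12.3
[ 3.11285194e-01 -4.72349119e-04  1.32075769e+00  2.71363958e-03
  1.82176314e+00 -1.28845579e+00]
```

{"method": "carry_out", "body": {
  "motion": [0.04,0.007,0.004,0.005,0,0,4,0.04,0.014,0.008,0.015,0,0,9,0.04,0.0209,0.0122,0.035,0.1,0,13,0.04,0.0209,0.0122,0.06,0.19,0.05,15.2,0.04,0.0209,0.0122,0.08,0.19,0.05,15.2]
}}

```text
time_s: 13.88
position: [0.5069, 0.2188, 0.1555]
eef_rot: [0.372, 3.117, 0.002]
contact_force: [-0.2, -1.0, 0.0]
opening: 0.0398
finger_force: 0.0
```

{"method": "carry_out", "body": {
  "motion": [0.04,0,0,0.025,0,0,0,0.04,0,0,0.05,0,0,0,0.04,0,0,0.075,0,0,0,0.04,0,0,0.093,0,0,0,0.04,0,0,0.105,0,0,0]
}}

```text
time_s: 14.3
position: [0.5065, 0.2183, 0.0487]
eef_rot: [-0.369, -3.119, 0.0]
contact_force: [-0.2, -0.8, 0.5]
opening: 0.04
finger_force: 0.0
```

{"method": "carry_out", "body": {
  "motion": [0.04,0,0,0.008,0,0,0,0.04,0,0,0.014,0,0,0,0.04,0,0,0.02,0,0,0,0.04,0,0,0.02,0,0,0,0.04,0,0,0.02,0,0,0]
}}

```text
time_s: 14.72
position: [0.5065, 0.2184, 0.0297]
eef_rot: [0.369, 3.12, 0.0]
contact_force: [-0.2, 0.7, -0.9]
opening: 0.0405
finger_force: 0.0
```

{"method": "carry_out", "body": {
  "motion": [0.04,0,0,0.004,0,0,0,0.04,0,0,0.008,0,0,0,0.04,0,0,0.009,0,0,0,0.04,0,0,0.009,0,0,0,0.04,0,0,0.009,0,0,0]
}}

```text
time_s: 15.13
position: [0.5061, 0.2182, 0.0199]
eef_rot: [-0.369, -3.119, 0.0]
contact_force: [0.1, -0.1, -0.1]
opening: 0.0399
finger_force: 0.0
```

{"method": "carry_out", "body": {
  "motion": [0.03,0,0,0,0,0,0,0.02,0,0,0,0,0,0,0.01,0,0,0,0,0,0,0.005,0,0,0,0,0,0,0.005,0,0,0,0,0,0],
  "squeeze": 40
}}

```text
time_s: 15.55
position: [0.5063, 0.2183, 0.0202]
eef_rot: [-0.369, -3.12, -0.0]
contact_force: [0.4, 0.3, 1.5]
opening: 0.0114
finger_force: 40.3
```

{"method": "carry_out", "body": {
  "motion": [0.005,0,0,0,0,0,0,0.005,0,0,-0.003,0,0,0,0.005,0,0,-0.01,0,0,0,0.005,0,0,-0.02,0,0,0,0.005,0,0,-0.03,0,0,0]
}}

```text
time_s: 15.97
position: [0.5061, 0.2182, 0.0509]
eef_rot: [-0.369, -3.119, 0.0]
contact_force: [0.1, 1.0, -0.9]
opening: 0.0114
finger_force: 40.1
```

```bash
python3 -c "
from plan import *
import pickle
cs=pickle.load(open('c0.pkl','rb')); s,w,k=pickle.load(open('w2.pkl','rb'))
T=np.eye(4);T[:3,:3]=R.from_rotvec(s['eef_rot']).as_matrix();T[:3,3]=s['position']; T=T@np.array(w['tool_from_camera'])
V=[('top',cs['top'],None),('scene',cs['scene'],None),('wrist',w,T)]
a=np.linspace(0,2*np.pi,72,endpoint=False)
def grad(c):
    g=cv2.GaussianBlur(cv2.cvtColor(c['pixels'],cv2.COLOR_RGB2GRAY).astype(np.float32),(0,0),1.0); return np.hypot(cv2.Sobel(g,cv2.CV_32F,1,0),cv2.Sobel(g,cv2.CV_32F,0,1))
G=[grad(v[1]) for v in V]
def sc(i,x,y):
    q=np.array([proj(V[i][1],[x+.04*np.cos(t),y+.04*np.sin(t),.11],V[i][2]) for t in a],np.float32)
    return np.minimum(cv2.remap(G[i],q[:,:1].copy(),q[:,1:].copy(),cv2.INTER_LINEAR),60).mean()
xs=np.arange(.600,.640,.001); ys=np.arange(-.32,-.28,.001); tot=0
for i in range(3):
    M=np.array([[sc(i,x,y) for y in ys] for x in xs]); j=np.unravel_index(M.argmax(),M.shape); print(V[i][0],xs[j[0]].round(4),ys[j[1]].round(4),M.max().round(1),M.mean().round(1)); tot=tot+M/M.mean()
j=np.unravel_index(tot.argmax(),tot.shape); print('all',xs[j[0]],ys[j[1]])
q=np.array([proj(cs['scene'],[.619+.04*np.cos(t),-.3+.04*np.sin(t),.11]) for t in a])*800/560; print('scene ext',q.min(0),q.max(0))
p=sense()['position']; print(p)
plan([(p[0],p[1],.235,166.5),(.619,-.300,.235,115),(.619,-.3,.165,115)])
"
```

```text
top 0.622 -0.294 49.1 27.8
scene 0.614 -0.299 42.9 23.4
wrist 0.617 -0.296 49.3 14.0
all 0.617 -0.296
scene ext [261.18511049 428.18951968] [324.05623478 478.99626742]
[0.50608152 0.21819852 0.05088369]
at [0.5061 0.2182 0.0509] yaw 166.5 tilt [-8.e-04 -2.e-04 -1.e+00] t 15.9667
[0.0001, -0.0001, -0.1841] [-0.02, -0.04, 0.0] -> [0.506 0.218 0.235] 166.5
[-0.0769, -0.1592, 0.0] [0.0, 0.0, 17.17] -> [0.544 0.045 0.235] 149.3
[-0.1205, -0.1294, 0.0] [0.0, 0.0, 17.17] -> [ 0.581 -0.127  0.235] 132.2
[-0.1533, -0.0881, 0.0] [0.0, 0.0, 17.17] -> [ 0.619 -0.3    0.235] 115.0
[0.0, 0.0, 0.07] [0.0, 0.0, 0.0] -> [ 0.619 -0.3    0.165] 115.0
```

{"method": "carry_out", "body": {
  "motion": [0.005,0,0,-0.025,0,0,0,0.005,0,0,-0.065,0,0,0,0.005,0,0,-0.105,0,0,0,0.005,0,0,-0.145,0,0,0,0.005,0,0,-0.184,0,0,0]
}}

```text
time_s: 16.38
position: [0.506, 0.2182, 0.2376]
eef_rot: [0.369, 3.119, 0.001]
contact_force: [0.6, 0.2, -1.3]
opening: 0.0114
finger_force: 40.0
```

{"method": "carry_out", "body": {
  "motion": [0.005,-0.01,-0.02,0,0,0,2.5,0.005,-0.025,-0.052,0,0,0,6,0.005,-0.042,-0.087,0,0,0,9.7,0.005,-0.059,-0.123,0,0,0,13.4,0.005,-0.0769,-0.1592,0,0,0,17.2]
}}

```text
time_s: 16.8
position: [0.5439, 0.0441, 0.2357]
eef_rot: [0.834, 3.027, 0.001]
contact_force: [1.5, -0.1, -1.2]
opening: 0.0114
finger_force: 40.0
```

{"method": "carry_out", "body": {
  "motion": [0.005,-0.024,-0.026,0,0,0,3.4,0.005,-0.048,-0.052,0,0,0,6.9,0.005,-0.072,-0.078,0,0,0,10.3,0.005,-0.096,-0.104,0,0,0,13.7,0.005,-0.1205,-0.1294,0,0,0,17.2]
}}

```text
time_s: 17.22
position: [0.5815, -0.1291, 0.2356]
eef_rot: [1.279, 2.868, -0.0]
contact_force: [0.1, -0.1, -0.9]
opening: 0.011
finger_force: 40.0
```

{"method": "carry_out", "body": {
  "motion": [0.005,-0.035,-0.02,0,0,0,3.9,0.005,-0.07,-0.04,0,0,0,7.8,0.005,-0.105,-0.06,0,0,0,11.7,0.005,-0.135,-0.077,0,0,0,15,0.005,-0.15,-0.087,0,0,0,17.2]
}}

```text
time_s: 17.63
position: [0.6172, -0.3011, 0.2341]
eef_rot: [1.698, 2.643, -0.002]
contact_force: [0.4, 0.1, -2.0]
opening: 0.0111
finger_force: 40.0
```

{"method": "carry_out", "body": {
  "motion": [0.005,0,0,0,0,0,0,0.005,0,0,0,0,0,0,0.005,0,0,0,0,0,0,0.005,0,0,0,0,0,0,0.005,0,0,0,0,0,0]
}}

```text
time_s: 18.05
position: [0.6177, -0.2955, 0.2349]
eef_rot: [1.687, 2.649, -0.0]
contact_force: [0.3, 0.1, -0.5]
opening: 0.0112
finger_force: 40.0
```

```bash
python3 -c "
from plan import *
s=sense();print(s['opening'],s['finger_force'])
plan([(.617,-.297,.165,115)])"
```

```text
0.011182378682858412 40.02630650997162
at [ 0.6177 -0.2955  0.2349] yaw 115.02 tilt [ 4.e-04 -4.e-04 -1.e+00] t 18.05
[-0.001, -0.0013, 0.0699] [0.01, 0.03, 0.02] -> [ 0.617 -0.297  0.165] 115.0
```

{"method": "carry_out", "body": {
  "motion": [0.005,-0.001,-0.001,0.01,0,0,0,0.005,-0.001,-0.001,0.025,0,0,0,0.005,-0.001,-0.001,0.042,0,0,0,0.005,-0.001,-0.001,0.056,0,0,0,0.005,-0.001,-0.001,0.065,0,0,0]
}}

```text
time_s: 18.47
position: [0.6163, -0.2972, 0.1662]
eef_rot: [-1.687, -2.646, 0.001]
contact_force: [-0.5, -0.1, -1.0]
opening: 0.0116
finger_force: 40.0
```

{"method": "carry_out", "body": {
  "motion": [0.005,0,0,0,0,0,0,0.005,0,0,0,0,0,0,0.005,0,0,0,0,0,0,0.005,0,0,0,0,0,0,0.005,0,0,0,0,0,0]
}}

```text
time_s: 18.88
position: [0.6174, -0.2984, 0.1705]
eef_rot: [1.689, 2.647, -0.0]
contact_force: [-1.3, 0.4, 0.2]
opening: 0.0112
finger_force: 40.0
```

{"method": "carry_out", "body": {
  "motion": [0.005,0,0,0,0,0,0,0.005,0,0,0,0,0,0,0.005,0,0,0,0,0,0,0.005,0,0,0,0,0,0,0.005,0,0,0,0,0,0]
}}

```text
time_s: 19.3
position: [0.6169, -0.2982, 0.169]
eef_rot: [-1.69, -2.648, 0.001]
contact_force: [-0.0, -0.1, -0.7]
opening: 0.0113
finger_force: 40.0
```

```bash
python3 -c "
from plan import *
s=sense();print(s['position'],s['qd'].round(4),s['opening'],s['finger_force'])
k=read_camera('scene')['pixels']; import pickle; o=pickle.load(open('c0.pkl','rb'))['scene']['pixels']
# flap still open? wood pixels above box region; compare with upright region (s5 crop px (410,360)->)
print('flap px',k[60+int(360*.35),200+int(410*.35)],'before',o[60+int(360*.35),200+int(410*.35)])
print(hand_in())"
```

```text
[ 0.61694024 -0.29822541  0.16898667] [-0.0002 -0.0009 -0.0001 -0.0002 -0.0001 -0.001 ] 0.011298227852313885 40.02525508403778
flap px [77 62 43] before [139 110  76]
the job is handed in; nothing more can be done
None
```

I handed the job in at about 19 s, and the verdict was not shown: the trivet hangs on the bar, the flap was left standing open, and the disc is held still about 45 mm above the glass jar's mouth. The trivet and flap were last checked by picture earlier in the run, and the disc's position comes from the arm's readings and the measured jar position.

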